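# Lay two canteen trays

### The arm

A 6-joint arm with a two-finger parallel gripper is mounted at the origin on the work surface. World frame = base frame: x ahead of the robot, y to its left, z up, the work surface at z = 0. Lengths are in m, angles in rad, forces in N, time in s.
With the tool pointing down it reaches from about 0.375 to 0.925 m from the base axis. Payload 5.7 kg.
Tool frame: the origin (TCP) lies on the centre line of the jaws, within the pads' length; the fingertips stand 8 mm ahead of it and the grasp point (between the pads) lies 11 mm behind it; z points along the fingers, y is the line along which they close (so a half turn about z gives the same grasp; the last joint's range is limited). The gripper opens to 85 mm and grips with 20 to 120 N. Pads are 22 mm wide; open, the fingers measure 114 mm over their backs; the gripper's body (76 mm by 85 mm) begins 54 mm behind the grasp point. The pads swing forward as they close: fully open they stand 13 mm farther back than shut.
Start: joints at [-1.325, 0.359, 1.51, -0, 1.272, -0.115], TCP at [0.212, -0.561, 0.239] pointing down, gripper open.
Joint ranges: [-2.97, 2.97], [-1.01, 2.36], [0.21, 2.38], [-0.96, 4.11], [0.2, 2.71], [-2.98, 2.98]. Speed limits (rad/s): [2.39, 2.39, 3.14, 3.14, 3.14, 3.14].

### API

Orientations are given as a unit quaternion [x, y, z, w].
In Python, from cell import env gives the robot as it stands.
- The arm moves only by the tool send_rows, never from a script. Its argument "series" is text: rows parted by semicolons, each of 6 numbers parted by spaces: the shift along the tool's x, y, z in mm, then the turn, a rotation vector about the tool's x, y, z in degrees. A call has 1 to 8 rows; each row is the pose to reach, as a shift and turn from the pose commanded when the call began, along the tool's axes at that moment; what a row does not reach only later rows make up. A row lasts 1/12 s, in which the tool goes at most 41.7 mm and 7.16 degrees, less where a joint would pass 70% of its speed; a pose out of reach is approached as far as the arm can. A call with a gripper value outside its range is refused whole. "jaw" is the finger opening in mm, from 0 to 85.4, set as the call begins (left out, the last holds). The fingers move at their own pace and stop on an object; "squeeze" is the grip in N (left out, the last holds). Time passes only in rows, so rows that repeat a pose let the fingers close. It gives the time, the measured TCP pose, the force, the opening and the grip force at its end, in the units of the state.
- env.observe(): the state, without advancing time (a new reading comes with each control period).
- env.capture(name): name is "scene" or "top" or "wrist"; returns a dict with "image" (400x640x3 uint8, red, green, blue), "K" (3x3 intrinsics, pixels), "dist" ([k1, k2, p1, p2, k3] as OpenCV has them; the pictures are not rectified), "rvec" (rotation vector, rad) and "tvec" (3), from world to camera coordinates, as OpenCV has them. Camera axes: x right, y down, z forward; pixel columns grow to the right and rows downward; lengths in m; the calibration is good to about 2 mm. A picture is of the moment at which its call begins. There is no depth.
- env.sign_off(): hands the job in; it is judged then, once.
The state is a dict: "time": time; "q": joint angles; "joint_velocities": joint speeds; "joint_efforts": joint torques, N m; "tool_pos": TCP position; "tcp_rot": TCP orientation; "ft_force": force on the tool from outside, world axes, zero at the start; "ft_torque": the same for the moment, N m; "gripper_width": finger opening in m; "grasp_force": force on a finger pad.
Only numpy, scipy, OpenCV 4.12 (cv2) and the standard library are available. Lean on these libraries where they do the work, as an engineer would, in place of code of your own. Each camera call takes 0.05 s, during which the arm holds its last target. There are 200 camera calls.

### The job

Make up the two trays from the crockery standing between them: on the oblong tray, the beaker goes in the large ring and the egg cup and the salt shaker in the two small rings, one in each, either way round; on the round tray, the mug goes in the large ring and the jam jar in the small one. Each piece must stand upright and flat on the tray floor within its ring; set the pieces down, do not drop them, and leave the napkin holder and the sugar tin where they are.

Things in the scene. Friction and masses are not known exactly. Their poses are not given: they have to be found in the camera images.
- oblong_tray: dark plastic tray, 266 x 176 mm, fixed (cannot slide), on the left or right. Origin: centre of underside; x along its length. Floor 5 mm above the table, outer rim 15 mm. Three pale grey rings (ridges 3 mm high, 6 mm wide) on the floor: large, inside diameter 86 mm, at x -60, y 0 mm; two equal small ones, inside diameter 68 mm, at x +60, y +40 and x +60, y -40 mm. Yaw within 0.35 rad.
- round_tray: dark plastic tray, disc of 234 mm diameter, fixed (cannot slide), any yaw, on the other side from the oblong tray. Origin: centre of underside. Floor 5 mm above the table, outer rim 15 mm. Two pale grey rings (ridges 3 mm high, 6 mm wide) on the floor: large, inside diameter 86 mm, at x -45, y 0 mm; small, inside diameter 68 mm, at x +60, y 0 mm.
- mug: white ceramic mug, the only piece with a handle; open at the top, 75 mm high, outside diameter 60 mm (foot 56 mm), wall 4 mm, 0.14 to 0.28 kg. The handle, 8 mm thick, points along its +y and reaches 55 mm from the axis, between 15 and 64 mm of height. Any yaw; grip it across the x direction. Origin: centre of its underside; z up.
- beaker: white ceramic drinking beaker without a handle, the tallest piece: 95 mm high, open at the top, outside diameter 56 mm at the foot, 60 mm at the rim, wall 4 mm, 0.10 to 0.21 kg. Origin: centre of its underside; z up.
- egg_cup: white ceramic egg cup, empty: foot 42 mm in diameter, thin 18 mm stem from 12 to 22 mm of height, then a bowl that is 46 mm wide at 37 mm of height and 48 mm at the rim; 65 mm high in all; 0.06 to 0.11 kg. Origin: centre of its underside; z up.
- salt_shaker: salt shaker, slim whitish body with a domed steel cap with five small holes: 78 mm high, 40 mm in diameter at the foot, 36 mm at 55 mm of height, the cap above it 38 mm; 0.08 to 0.15 kg. Origin: centre of its underside; z up.
- jam_jar: small closed glass jar of dark red jam with a white paper band and a flat steel lid, 52 mm high, 44 mm in diameter, 0.09 to 0.18 kg. Origin: centre of its underside; z up.
- napkin_holder: bystander: steel napkin holder with white paper napkins, 50 x 110 x 84 mm, loose, beyond the work; leave it where it is. Origin: centre of its underside; z up.
- sugar_tin: bystander: round steel sugar tin with a black lid knob, 87 mm in diameter, 80 mm high, loose, beyond the work; leave it where it is. Origin: centre of its underside; z up.

How it is judged:
At the end, for the whole second after the job is handed in: Each piece is in its ring (the two small oblong-tray rings hold egg cup and salt shaker, either way): axis within 16 mm of the ring centre along each tray axis, underside 3 to 7.5 mm above the table (on the tray floor), tilt under 0.08 rad, at rest and released (x of beaker in the frame of oblong_tray between -0.076 and -0.044 m and y of beaker in the frame of oblong_tray between -0.016 and 0.016 m and (((x of egg_cup in the frame of oblong_tray between 0.044 and 0.076 m and y of egg_cup in the frame of oblong_tray between 0.024 and 0.056 m) and (x of salt_shaker in the frame of oblong_tray between 0.044 and 0.076 m and y of salt_shaker in the frame of oblong_tray between -0.056 and -0.024 m)) or ((x of egg_cup in the frame of oblong_tray between 0.044 and 0.076 m and y of egg_cup in the frame of oblong_tray between -0.056 and -0.024 m) and (x of salt_shaker in the frame of oblong_tray between 0.044 and 0.076 m and y of salt_shaker in the frame of oblong_tray between 0.024 and 0.056 m))) and x of mug in the frame of round_tray between -0.061 and -0.029 m and y of mug in the frame of round_tray between -0.016 and 0.016 m and x of jam_jar in the frame of round_tray between 0.044 and 0.076 m and y of jam_jar in the frame of round_tray between -0.016 and 0.016 m and height (world z) of mug between 0.003 and 0.0075 m and angle between each of mug, beaker, egg_cup, salt_shaker, jam_jar's own z axis and vertical below 0.08 rad and linear speed of each of mug, beaker, egg_cup, salt_shaker, jam_jar below 0.02 m/s and angular speed of each of mug, beaker, egg_cup, salt_shaker, jam_jar below 0.2 rad/s and contact force between the fingers and mug below 0.05 N and height (world z) of beaker between 0.003 and 0.0075 m and contact force between the fingers and beaker below 0.05 N and height (world z) of egg_cup between 0.003 and 0.0075 m and contact force between the fingers and egg_cup below 0.05 N and height (world z) of salt_shaker between 0.003 and 0.0075 m and contact force between the fingers and salt_shaker below 0.05 N and height (world z) of jam_jar between 0.003 and 0.0075 m and contact force between the fingers and jam_jar below 0.05 N); the robot touches nothing.
It fails at once if a piece of the stock is dropped: it falls free of the fingers faster than 0.6 m/s (about 20 mm of fall) ((linear speed of mug above 0.6 m/s and contact force between the fingers and mug below 0.01 N) or (linear speed of beaker above 0.6 m/s and contact force between the fingers and beaker below 0.01 N) or (linear speed of egg_cup above 0.6 m/s and contact force between the fingers and egg_cup below 0.01 N) or (linear speed of salt_shaker above 0.6 m/s and contact force between the fingers and salt_shaker below 0.01 N) or (linear speed of jam_jar above 0.6 m/s and contact force between the fingers and jam_jar below 0.01 N)).
It fails at once if the napkin holder is moved more than 20 mm (distance of napkin_holder from where it was at the start of the episode above 0.02 m).
It fails at once if the sugar tin is moved more than 20 mm (distance of sugar_tin from where it was at the start of the episode above 0.02 m).
It also fails if it takes over 128 s, if anything falls off the work surface, if the arm or the gripper's body presses on something with over 40 N, if the wrist force passes 120 N, or if a joint passes its speed limit or range.

## Working session

There is one attempt and no reset: what is moved stays moved. The work goes in short steps, Python scripts to look and compute and a tool call to move; the robot and the scene stay as the last step left them, time stands still between calls to the robot, and variables do not carry over. Pictures are saved under pics/ and viewed, at most 14 in all, crops included, and the job is handed in when it is done.

Besides the shell and the picture viewer there is one more tool, called after "Emit:" as name(argument=value, ...), one argument or row to a line, values as JSON. send_rows: Moves the arm, as the interface text tells. Its arguments: {"type":"object","properties":{"series":{"type":"string"},"jaw":{"type":"number"},"squeeze":{"type":"number"}},"required":["series"]}

```bash
ls; mkdir -p pics; python3 - <<'E'
from cell import env
import cv2,pickle
s=env.observe();print(s)
for n in("top","scene"):
    c=env.capture(n);pickle.dump(c,open(f"{n}.pkl","wb"));cv2.imwrite(f"pics/{n}0.png",c["image"][:,:,::-1]);print(n,c["K"],c["dist"],c["rvec"],c["tvec"])
E
```

```text
pics
{'time': 0.0, 'q': array([-1.32511063e+00,  3.59498822e-01,  1.51143605e+00, -2.69177841e-05,
        1.27249137e+00, -1.15095289e-01]), 'joint_velocities': array([ 0.00026673,  0.00096278,  0.00101629,  0.00151502,  0.00068519,
       -0.00117145]), 'joint_efforts': array([ 4.65076315e-03, -5.27612650e+01, -2.78621668e+01,  4.26517263e-04,
        1.30468007e-02,  5.54823430e-06]), 'tool_pos': array([ 0.21162704, -0.56072936,  0.23845587]), 'tcp_rot': array([ 9.83772582e-01,  1.79417574e-01, -7.26531703e-05, -9.14001003e-04]), 'ft_force': array([ 0.36350984, -0.16926732, -0.41060433]), 'ft_torque': array([-0.01772954,  0.00238598, -0.01103404]), 'grasp_force': 0.0, 'gripper_width': 0.08508429104633711}
top [[382.84244878   0.         321.4208125 ]
 [  0.         382.84244878 197.68993029]
 [  0.           0.           1.        ]] [-0.05899447  0.          0.          0.          0.        ] [ 2.164979   -2.11306042  0.19464888] [-0.00536771  0.62594654  0.75210508]
scene [[399.57912826   0.         316.21641347]
 [  0.         399.57912826 198.84336297]
 [  0.           0.           1.        ]] [-0.01262864  0.          0.          0.          0.        ] [ 0.72700944  2.40904072 -1.36012266] [ 0.52121088 -0.12239461  1.30299582]
```

View pics/top0.png

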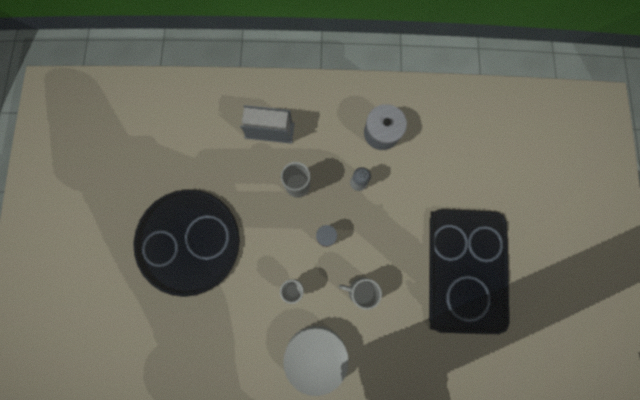

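View pics/scene0.png

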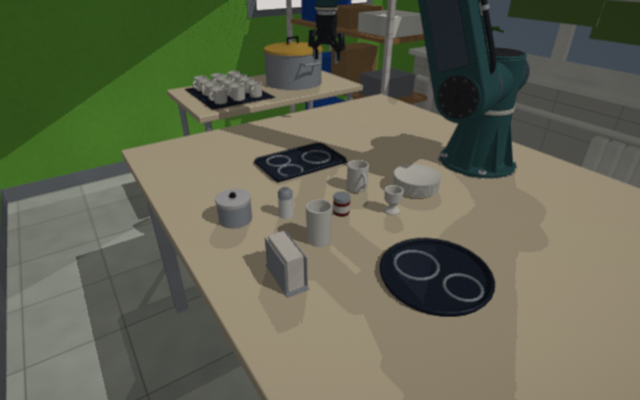

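The top view shows the round tray at the left (187,242) and the oblong tray at the right (469,271). The mug is at (366,293) with its handle to the left. The beaker is at (295,178), egg cup (291,291), shaker (361,178) and jar (327,236). I'll zoom in to measure.

```bash
cat > h.py <<'E'
import numpy as np,cv2,pickle
from scipy.spatial.transform import Rotation as R
def cam(c): 
    M=cv2.Rodrigues(np.array(c["rvec"],float))[0];t=np.array(c["tvec"],float).ravel();return M,t
def px2w(c,uv,z):
    M,t=cam(c);p=cv2.undistortPoints(np.array(uv,float).reshape(-1,1,2),c["K"],c["dist"]).reshape(-1,2)
    d=np.c_[p,np.ones(len(p))]@M; o=-M.T@t
    return o+d*((np.atleast_1d(z)-o[2])/d[:,2])[:,None]
def w2px(c,P): return cv2.projectPoints(np.array(P,float).reshape(-1,3),np.array(c["rvec"],float),np.array(c["tvec"],float),c["K"],c["dist"])[0].reshape(-1,2)
def load(n): return pickle.load(open(n+".pkl","rb"))
E
python3 - <<'E'
from h import *
c=load("top");im=c["image"][:,:,::-1]
M,t=cam(c);print("cam at",-M.T@t)
print(px2w(c,[[187,242],[469,271],[316,361],[268,120],[385,125]],[.01,.01,.03,.084,.08]).round(3))
cr=im[155:325,265:395];cv2.imwrite("pics/crop1.png",cv2.convertScaleAbs(cv2.resize(cr,None,fx=3.5,fy=3.5,interpolation=cv2.INTER_CUBIC),alpha=1.6))
# trays
g=cv2.cvtColor(im,cv2.COLOR_BGR2GRAY)
for (a,b,x0,x1) in((180,305,120,255),(195,345,415,525)):
    m=np.zeros_like(g);m[a:b,x0:x1]=(g[a:b,x0:x1]<45)*255
    m=cv2.morphologyEx(m,cv2.MORPH_CLOSE,np.ones((9,9)))
    k=max(cv2.findContours(m,0,1)[0],key=cv2.contourArea)
    w=px2w(c,k.reshape(-1,2),.012)[:,:2].astype(np.float32)
    print(cv2.minAreaRect(w),cv2.fitEllipse(w))
    s=im[a:b,x0:x1];cv2.imwrite(f"pics/t{x0}.png",cv2.resize(s,None,fx=4,fy=4,interpolation=cv2.INTER_CUBIC))
    # rings: bright in tray
    r=np.zeros_like(g);inner=cv2.erode(m,np.ones((9,9)));r[(inner>0)&(g>60)]=255
    for kk in cv2.findContours(r,0,1)[0]:
        if cv2.contourArea(kk)>50:
            w=px2w(c,kk.reshape(-1,2),.008)[:,:2].astype(np.float32);print(" ring",cv2.fitEllipse(w))
E
```

```text
cam at [0.49064333 0.01850386 0.84641991]
[[ 0.528  0.3    0.01 ]
 [ 0.479 -0.316  0.01 ]
 [ 0.292  0.013  0.03 ]
 [ 0.783  0.126  0.084]
 [ 0.78  -0.121  0.08 ]]
((0.5285760164260864, 0.30138638615608215), (0.22727373242378235, 0.2286139279603958), 11.372415542602539) ((0.5290063619613647, 0.30127638578414917), (0.22661931812763214, 0.22792239487171173), 30.24271011352539)
 ring ((0.5125406980514526, 0.3606942296028137), (0.07408326119184494, 0.07598213851451874), 75.08399200439453)
 ring ((0.5400463342666626, 0.2590222656726837), (0.09123098105192184, 0.09152761101722717), 128.47674560546875)
((0.48069310188293457, -0.31582558155059814), (0.17401286959648132, 0.2648242712020874), 88.23151397705078) ((0.4797118306159973, -0.31518739461898804), (0.19447022676467896, 0.3096475303173065), 88.4649887084961)
 ring ((0.5405535101890564, -0.31373655796051025), (0.07466895133256912, 0.18042758107185364), 179.04830932617188)
```

View pics/crop1.png

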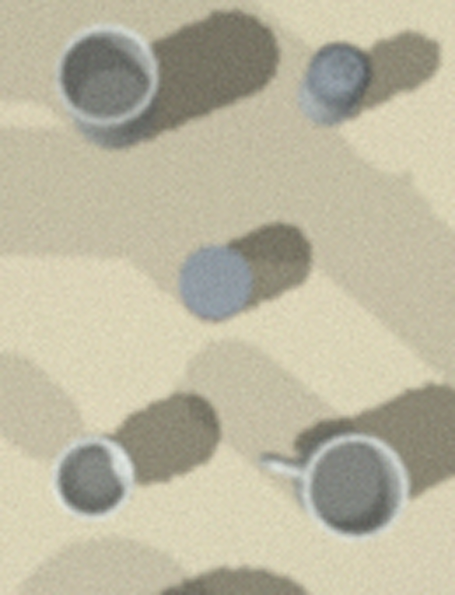

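The crop (3.5x, offset 265,155) puts the rim centres at: beaker (107,74), shaker cap (337,72), jar lid (216,282), egg cup (94,477), mug (355,485) with its handle tip at (268,463). I'll convert these to positions and check the overlays in both views.

```bash
python3 - <<'E'
from h import *
c=load("top");s=load("scene")
f=lambda x,y:(265+(x+.5)/3.5-.5,155+(y+.5)/3.5-.5)
P={"beaker":(107,74,.095,.030),"shaker":(337,71,.070,.019),"jar":(216,282,.052,.022),"egg":(94,477,.065,.024),"mug":(355,485,.075,.030)}
A=np.linspace(0,2*np.pi,60)
def circ(x,y,z,r):return np.c_[x+r*np.cos(A),y+r*np.sin(A),np.full(60,z)]
L=[]
for k,(x,y,z,r) in P.items():
    w=px2w(c,[f(x,y)],z)[0];print(k,w.round(4));L+=[circ(*w,r),circ(w[0],w[1],0,{"beaker":.028,"mug":.028,"egg":.021,"shaker":.02}.get(k,r))]
    if k=="mug":
        h=px2w(c,[f(268,463)],.060)[0];d=h-w;print("handle",np.degrees(np.arctan2(d[1],d[0])),np.hypot(*d[:2]))
# rings on the oblong: refine by ring template fit
g=cv2.cvtColor(c["image"],cv2.COLOR_RGB2GRAY).astype(np.float32)
from scipy.optimize import minimize
def score(p,rings):
    x,y,a=p;v=0
    for rx,ry,r in rings:
        X=x+rx*np.cos(a)-ry*np.sin(a);Y=y+rx*np.sin(a)+ry*np.cos(a)
        q=w2px(c,circ(X,Y,.008,r+.003)).astype(np.float32);v-=cv2.remap(g,q[None,:,0],q[None,:,1],1).mean()
    return v
for n,p0,rg in(("oblong",(.480,-.316,0.),[(-.06,0,.043),(.06,.04,.034),(.06,-.04,.034)]),("round",(.528,.302,np.arctan2(.1017,-.0275)),[(-.045,0,.043),(.06,0,.034)])):
    o=min((minimize(score,np.add(p0,(0,0,d)),(rg,),method="Nelder-Mead",options=dict(initial_simplex=np.add(p0,(0,0,d))+np.array([[0,0,0],[.004,0,0],[0,.004,0],[0,0,.05]]))) for d in(-.06,0,.06)),key=lambda o:o.fun)
    x,y,a=o.x;print(n,o.x.round(4),o.fun)
    for rx,ry,r in rg:
        X=x+rx*np.cos(a)-ry*np.sin(a);Y=y+rx*np.sin(a)+ry*np.cos(a);print("  ring",round(X,4),round(Y,4));L.append(circ(X,Y,.008,r+.003))
out=[]
for cc,roi in((c,(100,330,120,520)),(s,(130,320,200,510))):
    k=2 if cc is c else 2.5
    b=cv2.resize(cv2.convertScaleAbs(cc["image"][:,:,::-1],alpha=1.5)[roi[0]:roi[1],roi[2]:roi[3]],None,fx=k,fy=k)
    for q in L: cv2.polylines(b,[np.int32((w2px(cc,q)-[roi[2]-.5,roi[0]-.5])*k)],True,(0,0,255),1)
    out.append(b)
cv2.imwrite("pics/ovt.png",out[0]);cv2.imwrite("pics/ovs.png",out[1])
E
```

```text
beaker [0.662 0.064 0.095]
shaker [ 0.6732 -0.0712  0.07  ]
jar [ 0.5475 -0.0022  0.052 ]
egg [0.4338 0.0653 0.065 ]
mug [ 0.4333 -0.0824  0.075 ]
handle 77.94976518488184 0.04937275653180514
oblong [ 0.4805 -0.3146 -0.0216] -205.05271911621094
  ring 0.4205 -0.3134
  ring 0.5414 -0.276
  ring 0.5396 -0.3559
round [0.5283 0.3027 1.8353] -140.20523071289062
  ring 0.54 0.2592
  ring 0.5126 0.3606
```

View pics/ovt.png

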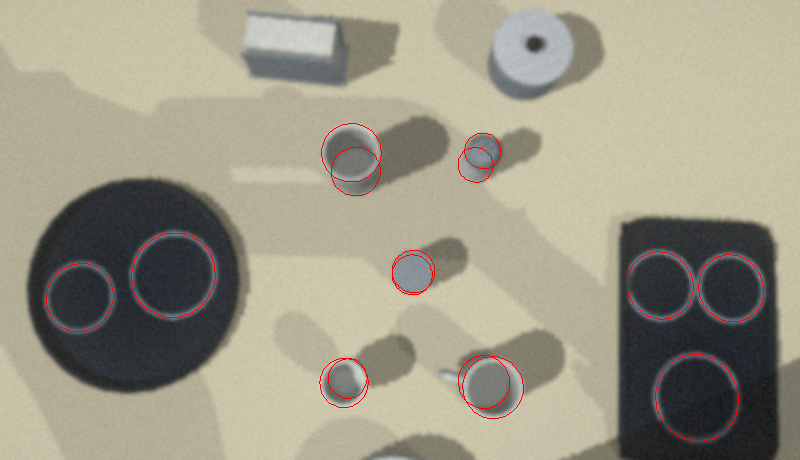

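View pics/ovs.png

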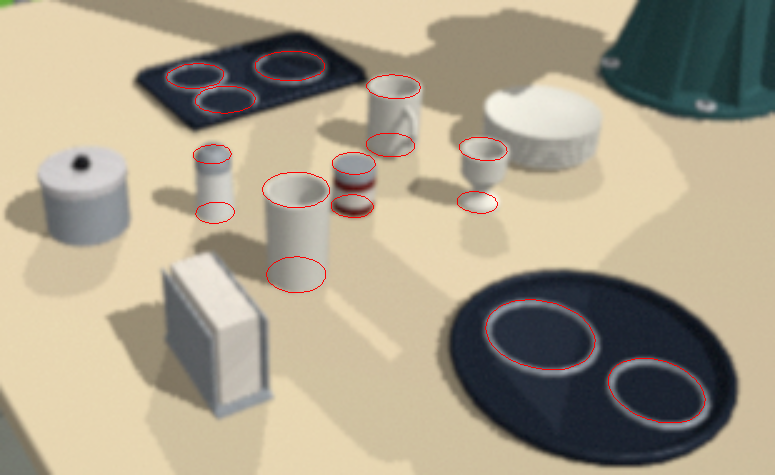

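Overlays agree in both views to about 2 mm, so the positions can be used. An unlisted bowl sits near (0.29, 0.01). I'll start with the mug.

```bash
cat >> h.py <<'E'
def rel(x,y,z,yaw,s=None):
    "shift (mm) and z turn (deg) in tool axes from the measured pose to a downward pose whose closing line is at yaw (deg)"
    if s is None:
        from cell import env; s=env.observe()
    r=R.from_quat(s["tcp_rot"]);a=np.radians(yaw)
    g=R.from_matrix(np.array([[-np.sin(a),np.cos(a),0],[np.cos(a),np.sin(a),0],[0,0,-1]]).T)
    g2=g
    return np.round(np.r_[r.inv().apply(np.array([x,y,z])-s["tool_pos"])*1000,(r.inv()*g2).as_rotvec(degrees=True)],1)
E
python3 -c "
from h import *
print(rel(.4333,-.0824,.16,-12))"
```

```text
[ 3.762e+02 -3.692e+02  7.920e+01 -1.000e-01 -1.000e-01 -5.730e+01]
```

Emit:
send_rows(
  series="40 -39 8 0 0 -7;80 -78 16 0 0 -14;118 -116 24 0 0 -21;156 -153 32 0 0 -28;190 -187 40 0 0 -35;220 -216 46 0 0 -42;245 -240 52 0 0 -49;260 -255 55 0 0 -55",
  jaw=80,
  squeeze=50,
)

```text
time: 0.77
tool_pos: [0.3506, -0.2604, 0.1892]
tcp_rot: [0.788, 0.616, 0.0, -0.0]
ft_force: [1.2, -0.3, 0.0]
gripper_width: 0.0799
grasp_force: 0.0
```

```bash
python3 -c "
from h import *
print(rel(.4333,-.0824,.16,-12))"
```

```text
[192.7  37.1  29.3  -0.   -0.   -2. ]
```

Emit:
send_rows(
  series="0 0 0 0 0 0;0 0 0 0 0 0;0 0 0 0 0 0",
)

```text
time: 1.02
tool_pos: [0.3506, -0.2625, 0.1897]
tcp_rot: [0.79, 0.614, -0.0, 0.0]
ft_force: [0.9, -0.9, 1.2]
gripper_width: 0.0796
grasp_force: 0.0
```

```bash
python3 -c "
from h import *
print(rel(.4333,-.0824,.16,-12))"
```

```text
[195.   35.6  29.6   0.    0.   -2.3]
```

Emit:
send_rows(
  series="39 7 6 0 0 -0.5;78 14 12 0 0 -1;117 21 18 0 0 -1.5;156 28 24 0 0 -2.3;180 33 28 0 0 -2.3;195 35.6 29.6 0 0 -2.3;195 35.6 29.6 0 0 -2.3;195 35.6 29.6 0 0 -2.3",
)

```text
time: 1.68
tool_pos: [0.4338, -0.0833, 0.1601]
tcp_rot: [0.777, 0.629, -0.0, 0.0]
ft_force: [-0.8, -0.9, -0.3]
gripper_width: 0.0798
grasp_force: 0.0
```

```bash
python3 - <<'E'
from h import *
from cell import env
s=env.observe();print(s["tool_pos"],rel(.4333,-.0824,.036,-12,s))
c=env.capture("wrist");pickle.dump(c,open("w1.pkl","wb"))
A=np.linspace(0,2*np.pi,60);b=c["image"][:,:,::-1].copy()
for z,r in((.075,.03),(0,.028)):
    cv2.polylines(b,[np.int32(w2px(c,np.c_[.4333+r*np.cos(A),-.0824+r*np.sin(A),0*A+z]))],True,(0,0,255),1)
cv2.imwrite("pics/w1.png",b)
E
```

```text
[ 0.43378758 -0.08330202  0.16010605] [  0.8  -0.7 124.1   0.    0.   -0. ]
```

View pics/w1.png

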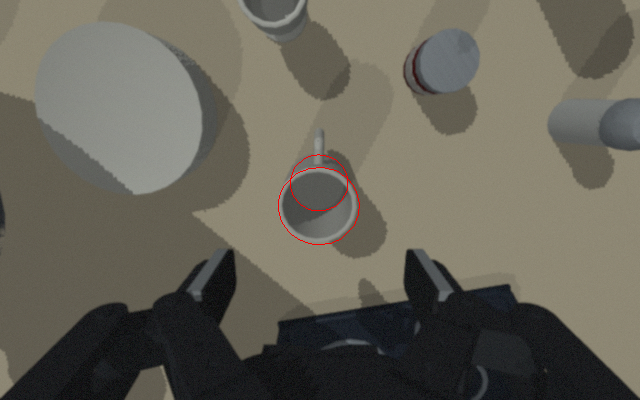

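The wrist view confirms it: the mug rim at (318,205) matches the overlay, and the handle points straight up the image, across the jaw line. Next: descend, grip and lift.

Emit:
send_rows(
  series="0 0 25 0 0 0;0 0 50 0 0 0;0 0 75 0 0 0;0 0 97 0 0 0;0 0 112 0 0 0;0 0 120 0 0 0;0 0 124 0 0 0;0 0 124 0 0 0",
)

```text
time: 2.4
tool_pos: [0.4331, -0.0832, 0.0358]
tcp_rot: [0.778, 0.628, -0.0, -0.0]
ft_force: [-0.5, 1.0, 0.8]
gripper_width: 0.0798
grasp_force: 0.0
```

Emit:
send_rows(
  series="0 0 0 0 0 0;0 0 0 0 0 0;0 0 0 0 0 0;0 0 0 0 0 0;0 0 0 0 0 0;0 0 0 0 0 0",
  jaw=40,
)

```text
time: 2.9
tool_pos: [0.4338, -0.0826, 0.0371]
tcp_rot: [0.777, 0.629, 0.0, 0.001]
ft_force: [-2.7, -1.8, 7.3]
gripper_width: 0.0583
grasp_force: 54.1
```

Emit:
send_rows(
  series="0 0 -3 0 0 0;0 0 -10 0 0 0;0 0 -22 0 0 0;0 0 -40 0 0 0;0 0 -60 0 0 0;0 0 -78 0 0 0;0 0 -90 0 0 0;0 0 -95 0 0 0",
)

```text
time: 3.57
tool_pos: [0.4343, -0.0824, 0.1333]
tcp_rot: [0.777, 0.629, 0.001, 0.001]
ft_force: [0.2, 0.2, -2.8]
gripper_width: 0.0577
grasp_force: 54.1
```

```bash
python3 -c "
from h import *
print(rel(.54,.2592,.131,-12))"
```

```text
[ 3.561e+02  3.230e+01  2.300e+00  2.000e-01  0.000e+00 -0.000e+00]
```

Emit:
send_rows(
  series="6 0.5 0 0 0 0;20 2 0 0 0 0;44 4 0 0 0 0;72 6.5 0 0 0 0;100 9 0 0 0 0;128 11.5 0 0 0 0;156 14 0 0 0 0;184 17 0 0 0 0",
)

```text
time: 4.23
tool_pos: [0.4873, 0.0961, 0.13]
tcp_rot: [0.777, 0.629, -0.001, -0.001]
ft_force: [-0.0, -0.9, -2.9]
gripper_width: 0.0582
grasp_force: 54.1
```

Emit:
send_rows(
  series="28 2.5 0 0 0 0;56 5 0 0 0 0;84 7.5 0 0 0 0;112 10 0 0 0 0;138 12.5 0 0 0 0;158 14.5 0 0 0 0;169 15.3 0 0 0 0;172 15.3 0 0 0 0",
)

```text
time: 4.9
tool_pos: [0.5388, 0.2611, 0.13]
tcp_rot: [0.777, 0.63, -0.0, -0.0]
ft_force: [-0.3, -0.2, -2.1]
gripper_width: 0.0578
grasp_force: 54.1
```

```bash
python3 -c "
from h import *
print(rel(.54,.2592,.0425,-12))"
```

```text
[-1.6  1.7 87.5 -0.1  0.   0.1]
```

Emit:
send_rows(
  series="-1 1 10 0 0 0;-1.6 1.6 28 0 0 0;-1.6 1.6 48 0 0 0;-1.6 1.6 66 0 0 0;-1.6 1.6 77 0 0 0;-1.6 1.6 83 0 0 0;-1.6 1.6 86 0 0 0;-1.6 1.6 86 0 0 0",
)

```text
time: 5.57
tool_pos: [0.54, 0.2567, 0.0447]
tcp_rot: [0.777, 0.629, -0.0, -0.0]
ft_force: [0.1, -0.1, -3.1]
gripper_width: 0.0578
grasp_force: 54.1
```

Emit:
send_rows(
  series="0 0 1 0 0 0;0 0 1.5 0 0 0;0 0 2 0 0 0;0 0 2 0 0 0",
)

```text
time: 5.9
tool_pos: [0.5406, 0.2576, 0.0437]
tcp_rot: [0.777, 0.629, 0.001, 0.0]
ft_force: [0.5, -0.3, -2.4]
gripper_width: 0.0578
grasp_force: 54.1
```

Emit:
send_rows(
  series="0 0 0.7 0 0 0;0 0 1 0 0 0;0 0 1 0 0 0",
)

```text
time: 6.15
tool_pos: [0.5403, 0.2575, 0.0422]
tcp_rot: [0.777, 0.629, 0.0, -0.0]
ft_force: [-1.1, -0.3, -1.6]
gripper_width: 0.058
grasp_force: 54.2
```

Emit:
send_rows(
  series="0 0 0.7 0 0 0;0 0 1 0 0 0;0 0 1 0 0 0",
)

```text
time: 6.4
tool_pos: [0.5403, 0.2575, 0.0421]
tcp_rot: [0.777, 0.629, 0.0, 0.0]
ft_force: [-2.7, -1.0, 7.9]
gripper_width: 0.0578
grasp_force: 55.1
```

Emit:
send_rows(
  series="0 0 0 0 0 0;0 0 0 0 0 0;0 0 0 0 0 0;0 0 0 0 0 0;0 0 0 0 0 0",
  jaw=78,
)

```text
time: 6.82
tool_pos: [0.5403, 0.2574, 0.041]
tcp_rot: [0.777, 0.629, 0.0, -0.0]
ft_force: [-1.2, -1.1, -0.6]
gripper_width: 0.078
grasp_force: 0.0
```

Emit:
send_rows(
  series="0 0 -6 0 0 0;0 0 -20 0 0 0;0 0 -40 0 0 0;0 0 -62 0 0 0;0 0 -84 0 0 0;0 0 -104 0 0 0;0 0 -115 0 0 0;0 0 -118 0 0 0",
)

```text
time: 7.48
tool_pos: [0.5417, 0.2579, 0.1616]
tcp_rot: [0.777, 0.629, 0.002, 0.001]
ft_force: [-0.3, 0.4, -0.8]
gripper_width: 0.078
grasp_force: 0.0
```

```bash
python3 - <<'E'
from h import *
from cell import env
print(rel(.5475,-.0022,.12,0))
c=env.capture("top");b=cv2.resize(c["image"][190:310,120:270,::-1],None,fx=3,fy=3,interpolation=2);cv2.imwrite("pics/t2.png",cv2.convertScaleAbs(b,alpha=1.7))
E
```

```text
[-2.532e+02  5.970e+01  4.120e+01  2.000e-01 -1.000e-01 -1.200e+01]
```

Emit:
send_rows(
  series="-30 7 4 0 0 -3;-65 15 9 0 0 -6;-102 24 15 0 0 -9;-139 33 22 0 0 -12;-176 41 28 0 0 -12;-210 50 34 0 0 -12;-235 56 38 0 0 -12;-245 58 41 0 0 -12",
  jaw=70,
)

```text
time: 8.2
tool_pos: [0.5449, 0.0024, 0.1163]
tcp_rot: [0.708, 0.706, -0.001, -0.001]
ft_force: [0.2, 0.3, -0.3]
gripper_width: 0.0701
grasp_force: 0.0
```

```bash
python3 - <<'E'
from h import *
print(rel(.5475,-.0022,.020,0))
E
```

```text
[-4.5  2.9 96.3 -0.2  0.  -0.2]
```

Emit:
send_rows(
  series="-6 2 12 0 0 0;-6 2 34 0 0 0;-6 2 58 0 0 0;-6 2 78 0 0 0;-6 2 90 0 0 0;-6 2 96 0 0 0;-6 2 98 0 0 0;-6 2 98 0 0 0",
)

```text
time: 8.87
tool_pos: [0.5475, 0.0005, 0.0193]
tcp_rot: [0.707, 0.707, -0.0, -0.001]
ft_force: [0.1, -0.0, 0.3]
gripper_width: 0.0698
grasp_force: 0.0
```

Emit:
send_rows(
  series="0 0 0 0 0 0;0 0 0 0 0 0;0 0 0 0 0 0;0 0 0 0 0 0;0 0 0 0 0 0;0 0 0 0 0 0;0 0 0 0 0 0",
  jaw=25,
)

```text
time: 9.45
tool_pos: [0.5488, -0.0003, 0.0211]
tcp_rot: [0.707, 0.707, 0.001, 0.001]
ft_force: [0.4, 0.7, 6.6]
gripper_width: 0.0431
grasp_force: 51.2
```

Emit:
send_rows(
  series="0 0 -3 0 0 0;0 0 -10 0 0 0;0 0 -24 0 0 0;0 0 -44 0 0 0;0 0 -66 0 0 0;0 0 -84 0 0 0;0 0 -96 0 0 0;0 0 -100 0 0 0",
)

```text
time: 10.12
tool_pos: [0.5491, -0.0006, 0.1225]
tcp_rot: [0.707, 0.707, 0.001, 0.001]
ft_force: [0.4, 0.4, -1.4]
gripper_width: 0.0426
grasp_force: 50.9
```

```bash
python3 - <<'E'
from h import *
print(rel(.5126,.3606,.120,0))
E
```

```text
[ 3.612e+02 -3.670e+01  2.200e+00  2.000e-01  0.000e+00 -0.000e+00]
```

View pics/t2.png

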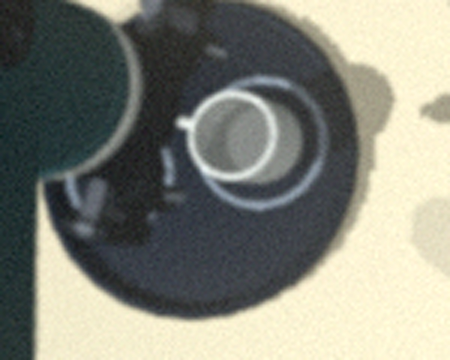

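The mug's foot sits centred in the large ring at about (262,142) in this crop. Now the jar goes to the small ring.

Emit:
send_rows(
  series="6 -0.5 -5 0 0 0;20 -2 -10 0 0 0;44 -4.5 -15 0 0 0;72 -7 -15 0 0 0;100 -10 -15 0 0 0;128 -13 -15 0 0 0;156 -16 -15 0 0 0;184 -19 -15 0 0 0",
)

```text
time: 10.78
tool_pos: [0.5276, 0.1851, 0.1343]
tcp_rot: [0.707, 0.707, -0.001, -0.001]
ft_force: [0.6, -0.6, -1.2]
gripper_width: 0.0429
grasp_force: 50.9
```

Emit:
send_rows(
  series="28 -3 0 0 0 0;56 -6 0 0 0 0;84 -9 0 0 0 0;112 -12 0 0 0 0;140 -14.5 0 0 0 0;162 -17 0 0 0 0;174 -18 0 0 0 0;177 -18 0 0 0 0",
)

```text
time: 11.45
tool_pos: [0.51, 0.3625, 0.1343]
tcp_rot: [0.706, 0.708, -0.0, -0.0]
ft_force: [-0.9, 0.0, -1.0]
gripper_width: 0.043
grasp_force: 50.9
```

```bash
python3 - <<'E'
from h import *
print(rel(.5126,.3606,.0275,0))
E
```

```text
[-1.900e+00  2.700e+00  1.068e+02 -1.000e-01  0.000e+00  1.000e-01]
```

Emit:
send_rows(
  series="0 2 12 0 0 0;0 2.5 36 0 0 0;0 2.5 62 0 0 0;0 2.5 84 0 0 0;0 2.5 97 0 0 0;0 2.5 104 0 0 0;0 2.5 107 0 0 0;0 2.5 107 0 0 0",
)

```text
time: 12.12
tool_pos: [0.5138, 0.36, 0.0277]
tcp_rot: [0.708, 0.707, -0.0, -0.0]
ft_force: [0.6, -0.2, -1.4]
gripper_width: 0.0431
grasp_force: 51.0
```

Emit:
send_rows(
  series="0 0 0.7 0 0 0;0 0 1.3 0 0 0;0 0 1.6 0 0 0;0 0 1.6 0 0 0",
)

```text
time: 12.45
tool_pos: [0.514, 0.361, 0.0273]
tcp_rot: [0.707, 0.707, 0.001, 0.0]
ft_force: [-0.3, 0.1, -1.3]
gripper_width: 0.0426
grasp_force: 51.0
```

Emit:
send_rows(
  series="0 0 0.6 0 0 0;0 0 0.6 0 0 0;0 0 0.6 0 0 0",
)

```text
time: 12.7
tool_pos: [0.5136, 0.3608, 0.0261]
tcp_rot: [0.707, 0.707, 0.0, -0.0]
ft_force: [-1.0, -0.2, 1.7]
gripper_width: 0.0429
grasp_force: 51.1
```

Emit:
send_rows(
  series="0 0 0.5 0 0 0;0 0 0.5 0 0 0",
)

```text
time: 12.87
tool_pos: [0.5137, 0.3608, 0.0261]
tcp_rot: [0.707, 0.707, 0.0, 0.0]
ft_force: [-1.6, -0.8, 4.9]
gripper_width: 0.0425
grasp_force: 51.6
```

Emit:
send_rows(
  series="0 0 0 0 0 0;0 0 0 0 0 0;0 0 0 0 0 0;0 0 0 0 0 0;0 0 0 0 0 0",
  jaw=62,
)

```text
time: 13.28
tool_pos: [0.5136, 0.3607, 0.0253]
tcp_rot: [0.707, 0.707, -0.0, -0.0]
ft_force: [-0.7, 0.7, 1.0]
gripper_width: 0.0622
grasp_force: 0.0
```

Emit:
send_rows(
  series="0 0 -6 0 0 0;0 0 -22 0 0 0;0 0 -46 0 0 0;0 0 -74 0 0 0;0 0 -102 0 0 0;0 0 -124 0 0 0;0 0 -136 0 0 0;0 0 -140 0 0 0",
)

```text
time: 13.95
tool_pos: [0.5149, 0.3614, 0.1682]
tcp_rot: [0.707, 0.707, 0.002, 0.001]
ft_force: [0.5, -0.2, -0.4]
gripper_width: 0.0616
grasp_force: 0.0
```

```bash
python3 - <<'E'
from h import *
print(rel(.662,.064,.16,0))
E
```

```text
[-2.974e+02  1.472e+02  8.100e+00  2.000e-01 -1.000e-01 -0.000e+00]
```

Emit:
send_rows(
  series="-15 7 0 0 0 0;-46 23 0 0 0 0;-80 40 0 0 0 0;-114 56 0 0 0 0;-148 73 0 0 0 0;-182 90 0 0 0 0;-216 107 3 0 0 0;-246 122 5 0 0 0",
  jaw=80,
)

```text
time: 14.62
tool_pos: [0.6354, 0.1122, 0.1588]
tcp_rot: [0.707, 0.707, -0.001, -0.001]
ft_force: [-0.0, 0.4, -0.0]
gripper_width: 0.0797
grasp_force: 0.0
```

Emit:
send_rows(
  series="-26 13 0 0 0 0;-43 21 0 0 0 0;-50 25 0 0 0 0;-51 25 0 0 0 0;-51 25 0 0 0 0",
)

```text
time: 15.03
tool_pos: [0.6595, 0.0639, 0.1593]
tcp_rot: [0.708, 0.707, -0.001, -0.001]
ft_force: [-0.2, 0.2, -0.5]
gripper_width: 0.0804
grasp_force: 0.0
```

```bash
python3 - <<'E'
from h import *
print(rel(.662,.064,.052,0))
E
```

```text
[-0.000e+00  2.700e+00  1.073e+02 -1.000e-01 -0.000e+00 -1.000e-01]
```

Emit:
send_rows(
  series="0 2 14 0 0 0;0 2 38 0 0 0;0 2 64 0 0 0;0 2 86 0 0 0;0 2 99 0 0 0;0 2 105 0 0 0;0 2 108 0 0 0;0 2 108 0 0 0",
)

```text
time: 15.7
tool_pos: [0.6624, 0.0642, 0.0521]
tcp_rot: [0.707, 0.707, -0.0, -0.0]
ft_force: [0.4, -0.9, -0.0]
gripper_width: 0.08
grasp_force: 0.0
```

Emit:
send_rows(
  series="0 0 0 0 0 0;0 0 0 0 0 0;0 0 0 0 0 0;0 0 0 0 0 0;0 0 0 0 0 0;0 0 0 0 0 0",
  jaw=40,
)

```text
time: 16.2
tool_pos: [0.6633, 0.0637, 0.0541]
tcp_rot: [0.707, 0.707, 0.001, 0.001]
ft_force: [-2.2, -0.3, 6.2]
gripper_width: 0.0585
grasp_force: 53.3
```

Emit:
send_rows(
  series="0 0 -3 0 0 0;0 0 -10 0 0 0;0 0 -24 0 0 0;0 0 -44 0 0 0;0 0 -66 0 0 0;0 0 -86 0 0 0;0 0 -100 0 0 0;0 0 -105 0 0 0",
)

```text
time: 16.87
tool_pos: [0.6642, 0.0635, 0.1607]
tcp_rot: [0.707, 0.707, 0.002, 0.002]
ft_force: [0.8, 0.9, -1.0]
gripper_width: 0.0584
grasp_force: 53.7
```

```bash
python3 - <<'E'
from h import *
print(rel(.4205,-.3134,.16,0))
E
```

```text
[-3.770e+02 -2.435e+02 -5.000e-01  3.000e-01 -0.000e+00 -0.000e+00]
```

Emit:
send_rows(
  series="-5 -3 0 0 0 0;-18.5 -12 0 0 0 0;-40 -26 0 0 0 0;-67 -43 0 0 0 0;-94 -61 0 0 0 0;-121 -78 0 0 0 0;-148 -95 0 0 0 0;-175 -113 0 0 0 0",
)

```text
time: 17.53
tool_pos: [0.5462, -0.1129, 0.1558]
tcp_rot: [0.707, 0.707, -0.001, -0.001]
ft_force: [-0.3, -0.7, -0.3]
gripper_width: 0.0588
grasp_force: 53.7
```

Emit:
send_rows(
  series="-27 -17 0 0 0 0;-54 -35 0 0 0 0;-81 -52 0 0 0 0;-107 -69 0 0 0 0;-134 -87 0 0 0 0;-160 -103 0 0 0 0;-181 -116 0 0 0 0;-195 -126 0 0 0 0",
)

```text
time: 18.2
tool_pos: [0.4198, -0.3079, 0.156]
tcp_rot: [0.708, 0.706, -0.001, -0.001]
ft_force: [-0.5, -0.4, -0.9]
gripper_width: 0.0587
grasp_force: 53.7
```

Emit:
send_rows(
  series="-6 -4 0 0 0 0;-7 -4.5 0 0 0 0;-7 -4.5 0 0 0 0",
)

```text
time: 18.45
tool_pos: [0.4178, -0.3128, 0.1566]
tcp_rot: [0.708, 0.706, 0.0, -0.001]
ft_force: [0.3, 0.4, -1.7]
gripper_width: 0.0588
grasp_force: 53.7
```

```bash
python3 - <<'E'
from h import *
print(rel(.4205,-.3134,.060,0))
E
```

```text
[-0.7  2.9 96.6 -0.1 -0.1 -0.1]
```

Emit:
send_rows(
  series="0 2 12 0 0 0;0 2.5 34 0 0 0;0 2.5 58 0 0 0;0 2.5 78 0 0 0;0 2.5 89 0 0 0;0 2.5 94 0 0 0;0 2.5 96 0 0 0;0 2.5 96 0 0 0",
)

```text
time: 19.12
tool_pos: [0.4216, -0.3126, 0.0612]
tcp_rot: [0.707, 0.707, 0.0, -0.0]
ft_force: [-0.4, -0.1, -0.7]
gripper_width: 0.0584
grasp_force: 53.8
```

Emit:
send_rows(
  series="0 0 0.5 0 0 0;0 0 0.8 0 0 0;0 0 0.8 0 0 0",
)

```text
time: 19.37
tool_pos: [0.4218, -0.3136, 0.0613]
tcp_rot: [0.707, 0.707, 0.0, 0.001]
ft_force: [0.4, -0.1, -1.1]
gripper_width: 0.0583
grasp_force: 53.8
```

Emit:
send_rows(
  series="0 0 0.6 0 0 0;0 0 0.6 0 0 0;0 0 0.6 0 0 0",
)

```text
time: 19.62
tool_pos: [0.4213, -0.3134, 0.0601]
tcp_rot: [0.707, 0.707, 0.0, 0.0]
ft_force: [0.1, 0.6, -1.6]
gripper_width: 0.0589
grasp_force: 53.8
```

Emit:
send_rows(
  series="0 0 0.7 0 0 0;0 0 0.7 0 0 0;0 0 0.7 0 0 0",
)

```text
time: 19.87
tool_pos: [0.4212, -0.3133, 0.0592]
tcp_rot: [0.707, 0.707, 0.0, -0.0]
ft_force: [0.6, 0.0, -0.8]
gripper_width: 0.0584
grasp_force: 53.8
```

Emit:
send_rows(
  series="0 0 0.5 0 0 0;0 0 0.5 0 0 0;0 0 0.5 0 0 0",
)

```text
time: 20.12
tool_pos: [0.4212, -0.3134, 0.0591]
tcp_rot: [0.707, 0.707, -0.0, 0.0]
ft_force: [-1.9, -0.4, 4.7]
gripper_width: 0.0584
grasp_force: 54.0
```

Emit:
send_rows(
  series="0 0 0 0 0 0;0 0 0 0 0 0;0 0 0 0 0 0;0 0 0 0 0 0;0 0 0 0 0 0",
  jaw=80,
)

```text
time: 20.53
tool_pos: [0.4213, -0.3133, 0.0586]
tcp_rot: [0.707, 0.707, 0.0, -0.0]
ft_force: [-0.3, -0.0, -0.5]
gripper_width: 0.08
grasp_force: 0.0
```

Emit:
send_rows(
  series="0 0 -6 0 0 0;0 0 -20 0 0 0;0 0 -42 0 0 0;0 0 -66 0 0 0;0 0 -86 0 0 0;0 0 -100 0 0 0;0 0 -106 0 0 0;0 0 -106 0 0 0",
)

```text
time: 21.2
tool_pos: [0.4221, -0.314, 0.1664]
tcp_rot: [0.707, 0.707, 0.0, 0.002]
ft_force: [0.4, 0.7, 0.4]
gripper_width: 0.0799
grasp_force: 0.0
```

```bash
python3 - <<'E'
from h import *
print(rel(.6732,-.0712,.15,0))
E
```

```text
[ 2.43e+02  2.51e+02  1.65e+01  1.00e-01  1.00e-01 -0.00e+00]
```

Emit:
send_rows(
  series="10 10 0 0 0 0;32 33 0 0 0 0;57 59 0 0 0 0;82 85 0 0 0 0;107 111 0 0 0 0;132 136 0 0 0 0;157 162 3 0 0 0;182 188 6 0 0 0",
  jaw=62,
)

```text
time: 21.87
tool_pos: [0.6097, -0.1297, 0.1573]
tcp_rot: [0.707, 0.707, -0.0, -0.001]
ft_force: [-0.1, -0.4, -0.9]
gripper_width: 0.0621
grasp_force: 0.0
```

Emit:
send_rows(
  series="25 25 4 0 0 0;45 46 8 0 0 0;57 59 10 0 0 0;61 63 10 0 0 0;61 63 10 0 0 0;61 63 10 0 0 0",
)

```text
time: 22.37
tool_pos: [0.6712, -0.0708, 0.1478]
tcp_rot: [0.707, 0.707, -0.001, -0.001]
ft_force: [-0.5, 0.1, 0.0]
gripper_width: 0.0619
grasp_force: 0.0
```

```bash
python3 - <<'E'
from h import *
print(rel(.6732,-.0712,.028,0))
E
```

```text
[-4.000e-01  2.300e+00  1.197e+02 -1.000e-01  0.000e+00 -0.000e+00]
```

Emit:
send_rows(
  series="0 2 14 0 0 0;0 2 40 0 0 0;0 2 68 0 0 0;0 2 92 0 0 0;0 2 108 0 0 0;0 2 116 0 0 0;0 2 120 0 0 0;0 2 120 0 0 0",
)

```text
time: 23.03
tool_pos: [0.6735, -0.0711, 0.0279]
tcp_rot: [0.708, 0.707, -0.0, -0.001]
ft_force: [0.2, -0.0, 0.7]
gripper_width: 0.0619
grasp_force: 0.0
```

Emit:
send_rows(
  series="0 0 0 0 0 0;0 0 0 0 0 0;0 0 0 0 0 0;0 0 0 0 0 0;0 0 0 0 0 0;0 0 0 0 0 0",
  jaw=20,
  squeeze=40,
)

```text
time: 23.53
tool_pos: [0.6754, -0.0708, 0.0304]
tcp_rot: [0.707, 0.707, 0.001, 0.001]
ft_force: [-1.1, -1.0, 6.4]
gripper_width: 0.0364
grasp_force: 40.6
```

Emit:
send_rows(
  series="0 0 -3 0 0 0;0 0 -10 0 0 0;0 0 -24 0 0 0;0 0 -44 0 0 0;0 0 -68 0 0 0;0 0 -90 0 0 0;0 0 -104 0 0 0;0 0 -110 0 0 0",
)

```text
time: 24.2
tool_pos: [0.6762, -0.0706, 0.1428]
tcp_rot: [0.707, 0.707, 0.002, 0.002]
ft_force: [0.2, -0.5, -0.3]
gripper_width: 0.0369
grasp_force: 40.2
```

```bash
python3 - <<'E'
from h import *
print(rel(.5396,-.3559,.14,0))
E
```

```text
[-2.853e+02 -1.365e+02  2.300e+00  3.000e-01  1.000e-01 -0.000e+00]
```

Emit:
send_rows(
  series="-5 -3 0 0 0 0;-20 -9 0 0 0 0;-43 -21 0 0 0 0;-70 -34 0 0 0 0;-97 -47 0 0 0 0;-124 -60 0 0 0 0;-151 -72 0 0 0 0;-178 -85 0 0 0 0",
)

```text
time: 24.87
tool_pos: [0.5866, -0.2501, 0.137]
tcp_rot: [0.707, 0.707, -0.001, -0.002]
ft_force: [0.6, -1.8, -0.8]
gripper_width: 0.0364
grasp_force: 40.2
```

Emit:
send_rows(
  series="-27 -13 0 0 0 0;-54 -26 0 0 0 0;-77 -37 0 0 0 0;-94 -45 0 0 0 0;-104 -50 0 0 0 0;-107 -51 0 0 0 0;-107 -51 0 0 0 0",
)

```text
time: 25.45
tool_pos: [0.5371, -0.3558, 0.1378]
tcp_rot: [0.708, 0.706, -0.0, -0.001]
ft_force: [0.3, 0.1, -1.2]
gripper_width: 0.0366
grasp_force: 40.2
```

```bash
python3 - <<'E'
from h import *
print(rel(.5396,-.3559,.0368,0))
E
```

```text
[-2.00e-01  2.70e+00  1.01e+02 -1.00e-01 -1.00e-01 -1.00e-01]
```

Emit:
send_rows(
  series="0 2 12 0 0 0;0 2.5 36 0 0 0;0 2.5 62 0 0 0;0 2.5 82 0 0 0;0 2.5 94 0 0 0;0 2.5 99 0 0 0;0 2.5 101 0 0 0;0 2.5 101 0 0 0",
)

```text
time: 26.12
tool_pos: [0.5413, -0.355, 0.0377]
tcp_rot: [0.707, 0.707, 0.0, 0.0]
ft_force: [-0.2, -0.8, -0.8]
gripper_width: 0.0366
grasp_force: 40.2
```

Emit:
send_rows(
  series="0 0 0.6 0 0 0;0 0 1 0 0 0;0 0 1 0 0 0",
)

```text
time: 26.37
tool_pos: [0.5414, -0.3558, 0.0378]
tcp_rot: [0.707, 0.707, 0.0, 0.001]
ft_force: [-0.0, -0.6, -0.4]
gripper_width: 0.0367
grasp_force: 40.2
```

Emit:
send_rows(
  series="0 0 0.6 0 0 0;0 0 0.6 0 0 0;0 0 0.6 0 0 0",
)

```text
time: 26.62
tool_pos: [0.5407, -0.3554, 0.0364]
tcp_rot: [0.707, 0.707, 0.0, 0.0]
ft_force: [-0.5, -0.6, -1.0]
gripper_width: 0.0367
grasp_force: 40.2
```

Emit:
send_rows(
  series="0 0 0.6 0 0 0;0 0 0.6 0 0 0;0 0 0.6 0 0 0",
)

```text
time: 26.87
tool_pos: [0.5407, -0.3553, 0.0355]
tcp_rot: [0.707, 0.707, 0.0, -0.0]
ft_force: [-0.5, 0.1, 0.1]
gripper_width: 0.0369
grasp_force: 40.2
```

Emit:
send_rows(
  series="0 0 0.5 0 0 0;0 0 0.5 0 0 0;0 0 0.5 0 0 0",
)

```text
time: 27.12
tool_pos: [0.5407, -0.3553, 0.0354]
tcp_rot: [0.707, 0.707, 0.0, -0.0]
ft_force: [-0.9, 0.2, 4.9]
gripper_width: 0.0369
grasp_force: 40.6
```

Emit:
send_rows(
  series="0 0 0 0 0 0;0 0 0 0 0 0;0 0 0 0 0 0;0 0 0 0 0 0;0 0 0 0 0 0",
  jaw=62,
)

```text
time: 27.53
tool_pos: [0.5408, -0.3554, 0.0349]
tcp_rot: [0.707, 0.707, 0.0, -0.0]
ft_force: [-0.3, -0.3, -1.1]
gripper_width: 0.0622
grasp_force: 0.0
```

Emit:
send_rows(
  series="0 0 -6 0 0 0;0 0 -20 0 0 0;0 0 -42 0 0 0;0 0 -68 0 0 0;0 0 -92 0 0 0;0 0 -108 0 0 0;0 0 -116 0 0 0;0 0 -118 0 0 0",
)

```text
time: 28.2
tool_pos: [0.5417, -0.3561, 0.1552]
tcp_rot: [0.707, 0.707, 0.0, 0.002]
ft_force: [0.9, -0.6, 0.4]
gripper_width: 0.0617
grasp_force: 0.0
```

```bash
python3 - <<'E'
from h import *
print(rel(.4338,.0653,.14,0))
E
```

```text
[ 4.214e+02 -1.081e+02  1.400e+01  2.000e-01  1.000e-01 -0.000e+00]
```

Emit:
send_rows(
  series="12 -3 0 0 0 0;39 -10 0 0 0 0;73 -19 0 0 0 0;107 -27 0 0 0 0;141 -36 0 0 0 0;175 -45 0 0 0 0;209 -54 0 0 0 0;243 -62 0 0 0 0",
)

```text
time: 28.87
tool_pos: [0.476, -0.1096, 0.1514]
tcp_rot: [0.707, 0.707, -0.001, -0.002]
ft_force: [1.0, -0.7, 1.6]
gripper_width: 0.0623
grasp_force: 0.0
```

Emit:
send_rows(
  series="34 -9 0 0 0 0;68 -17 3 0 0 0;102 -26 6 0 0 0;131 -33 9 0 0 0;153 -39 11 0 0 0;168 -43 12 0 0 0;177 -45 12 0 0 0;178 -46 12 0 0 0",
  jaw=68,
)

```text
time: 29.53
tool_pos: [0.4309, 0.0672, 0.1401]
tcp_rot: [0.707, 0.708, -0.001, -0.001]
ft_force: [-0.1, -0.1, -0.1]
gripper_width: 0.0681
grasp_force: 0.0
```

```bash
python3 - <<'E'
from h import *
from cell import env
print(rel(.4338,.0653,.038,0))
c=env.capture("wrist")
A=np.linspace(0,2*np.pi,60);b=c["image"][:,:,::-1].copy()
for z,r in((.065,.024),(0,.021)):
    cv2.polylines(b,[np.int32(w2px(c,np.c_[.4338+r*np.cos(A),.0653+r*np.sin(A),0*A+z]))],True,(0,0,255),1)
cv2.imwrite("pics/w2.png",b)
E
```

```text
[-2.000e+00  3.200e+00  1.021e+02 -2.000e-01 -0.000e+00  1.000e-01]
```

View pics/w2.png

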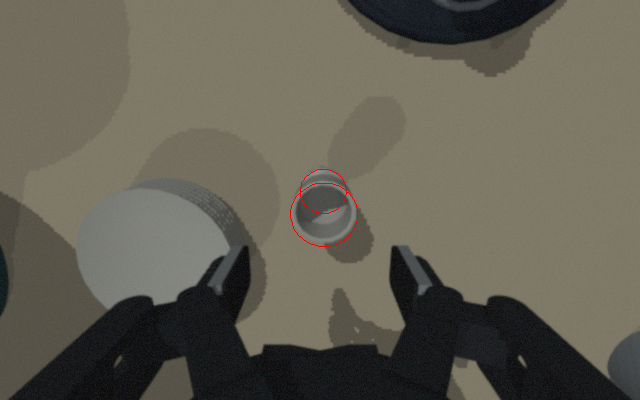

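The egg cup at (323,213) matches the overlay. The bowl's edge at (235,240) stays clear of the left finger.

Emit:
send_rows(
  series="0 2 12 0 0 0;0 2.5 36 0 0 0;0 2.5 62 0 0 0;0 2.5 83 0 0 0;0 2.5 95 0 0 0;0 2.5 100 0 0 0;0 2.5 102 0 0 0;0 2.5 102 0 0 0",
)

```text
time: 30.25
tool_pos: [0.4356, 0.0652, 0.0389]
tcp_rot: [0.708, 0.707, -0.0, -0.0]
ft_force: [-0.2, -0.1, 0.2]
gripper_width: 0.0678
grasp_force: 0.0
```

Emit:
send_rows(
  series="0 0 0 0 0 0;0 0 0 0 0 0;0 0 0 0 0 0;0 0 0 0 0 0;0 0 0 0 0 0;0 0 0 0 0 0",
  jaw=28,
  squeeze=35,
)

```text
time: 30.75
tool_pos: [0.4361, 0.0657, 0.0399]
tcp_rot: [0.707, 0.707, 0.001, 0.001]
ft_force: [-0.4, -2.2, 6.6]
gripper_width: 0.0462
grasp_force: 35.5
```

Emit:
send_rows(
  series="0 0 -3 0 0 0;0 0 -10 0 0 0;0 0 -24 0 0 0;0 0 -44 0 0 0;0 0 -68 0 0 0;0 0 -90 0 0 0;0 0 -104 0 0 0;0 0 -110 0 0 0",
)

```text
time: 31.42
tool_pos: [0.4366, 0.0658, 0.1516]
tcp_rot: [0.707, 0.707, 0.001, 0.001]
ft_force: [-0.0, -0.7, -0.7]
gripper_width: 0.0458
grasp_force: 36.2
```

```bash
python3 - <<'E'
from h import *
print(rel(.5414,-.276,.148,0))
E
```

```text
[-3.418e+02  1.049e+02  3.900e+00  2.000e-01 -0.000e+00 -0.000e+00]
```

Emit:
send_rows(
  series="-6 2 0 0 0 0;-21 6 0 0 0 0;-46 14 0 0 0 0;-75 23 0 0 0 0;-103 32 0 0 0 0;-132 40 0 0 0 0;-161 49 0 0 0 0;-189 58 0 0 0 0",
)

```text
time: 32.08
tool_pos: [0.4926, -0.125, 0.1477]
tcp_rot: [0.707, 0.707, -0.0, -0.001]
ft_force: [-0.4, 1.0, -0.8]
gripper_width: 0.0459
grasp_force: 36.2
```

Emit:
send_rows(
  series="-29 9 0 0 0 0;-57 17 0 0 0 0;-86 26 0 0 0 0;-113 35 0 0 0 0;-134 41 0 0 0 0;-147 45 0 0 0 0;-152 47 0 0 0 0;-152 47 0 0 0 0",
)

```text
time: 32.75
tool_pos: [0.54, -0.276, 0.148]
tcp_rot: [0.708, 0.707, -0.0, -0.001]
ft_force: [-0.5, -0.2, 0.3]
gripper_width: 0.0459
grasp_force: 36.2
```

```bash
python3 - <<'E'
from h import *
print(rel(.5414,-.276,.0463,0))
E
```

```text
[-1.000e-01  1.500e+00  1.017e+02 -1.000e-01 -1.000e-01 -1.000e-01]
```

Emit:
send_rows(
  series="0 1 12 0 0 0;0 1 36 0 0 0;0 1 62 0 0 0;0 1 83 0 0 0;0 1 95 0 0 0;0 1 100 0 0 0;0 1 102 0 0 0;0 1 102 0 0 0",
)

```text
time: 33.42
tool_pos: [0.5414, -0.2749, 0.0471]
tcp_rot: [0.707, 0.707, 0.0, -0.0]
ft_force: [0.7, -0.5, 0.2]
gripper_width: 0.0458
grasp_force: 36.2
```

Emit:
send_rows(
  series="0 0 0.6 0 0 0;0 0 0.8 0 0 0;0 0 0.8 0 0 0",
)

```text
time: 33.67
tool_pos: [0.5419, -0.2758, 0.0472]
tcp_rot: [0.707, 0.707, 0.0, 0.001]
ft_force: [-0.1, -0.5, -0.3]
gripper_width: 0.0462
grasp_force: 36.2
```

Emit:
send_rows(
  series="0 0 0.5 0 0 0;0 0 0.5 0 0 0;0 0 0.5 0 0 0",
)

```text
time: 33.92
tool_pos: [0.5414, -0.2755, 0.046]
tcp_rot: [0.707, 0.707, 0.0, 0.0]
ft_force: [-0.5, -0.1, -1.1]
gripper_width: 0.0458
grasp_force: 36.2
```

Contact is expected near 0.045.

Emit:
send_rows(
  series="0 0 0.6 0 0 0;0 0 0.6 0 0 0;0 0 0.6 0 0 0",
)

```text
time: 34.17
tool_pos: [0.5413, -0.2754, 0.0451]
tcp_rot: [0.707, 0.707, 0.0, -0.0]
ft_force: [-0.8, 0.0, -1.4]
gripper_width: 0.046
grasp_force: 36.2
```

Emit:
send_rows(
  series="0 0 0.5 0 0 0;0 0 0.5 0 0 0;0 0 0.5 0 0 0",
)

```text
time: 34.42
tool_pos: [0.5413, -0.2754, 0.045]
tcp_rot: [0.707, 0.707, -0.0, 0.0]
ft_force: [-1.8, 0.5, 4.1]
gripper_width: 0.0458
grasp_force: 36.5
```

Contact made. Now release, retreat and inspect.

Emit:
send_rows(
  series="0 0 0 0 0 0;0 0 0 0 0 0;0 0 0 0 0 0;0 0 0 0 0 0;0 0 0 0 0 0",
  jaw=66,
)

```text
time: 34.83
tool_pos: [0.5412, -0.2753, 0.0445]
tcp_rot: [0.707, 0.707, 0.0, -0.0]
ft_force: [-0.5, 0.5, -0.8]
gripper_width: 0.0659
grasp_force: 0.0
```

Emit:
send_rows(
  series="0 0 -6 0 0 0;0 0 -20 0 0 0;0 0 -42 0 0 0;0 0 -68 0 0 0;0 0 -92 0 0 0;0 0 -108 0 0 0;0 0 -116 0 0 0;0 0 -118 0 0 0",
)

```text
time: 35.5
tool_pos: [0.5422, -0.2759, 0.1647]
tcp_rot: [0.707, 0.707, 0.0, 0.002]
ft_force: [0.2, 0.2, -0.5]
gripper_width: 0.0658
grasp_force: 0.0
```

Emit:
send_rows(
  series="25 -6 0 0 0 0;55 -14 0 0 0 0;90 -23 0 0 0 0;125 -32 0 0 0 0;160 -41 0 0 0 0;190 -48 0 0 0 0;210 -50 0 0 0 0;210 -50 0 0 0 0",
)

```text
time: 36.17
tool_pos: [0.4886, -0.0614, 0.1614]
tcp_rot: [0.706, 0.708, -0.001, -0.002]
ft_force: [-0.8, -0.4, -0.7]
gripper_width: 0.0661
grasp_force: 0.0
```

```bash
python3 - <<'E'
from h import *
from cell import env
A=np.linspace(0,2*np.pi,60)
P=[(.4205,-.3134,.1,.03,.028),(.5396,-.3559,.075,.019,.02),(.5414,-.276,.07,.024,.021),(.54,.2592,.08,.03,.028),(.5126,.3606,.057,.022,.022)]
o=[]
for n,rois in(("top",((200,340,420,520),(185,300,130,245))),("scene",((130,200,240,360),(190,320,370,510)))):
    c=env.capture(n)
    for r in rois:
        k=3.2;b=cv2.resize(cv2.convertScaleAbs(c["image"][r[0]:r[1],r[2]:r[3],::-1],alpha=1.5),None,fx=k,fy=k,interpolation=2)
        for x,y,z,rt,rb in P:
            for zz,rr in((z,rt),(.005,rb)): cv2.polylines(b,[np.int32((w2px(c,np.c_[x+rr*np.cos(A),y+rr*np.sin(A),0*A+zz])-[r[2]-.5,r[0]-.5])*k)],True,(0,0,255),1)
        o.append(cv2.resize(b,(400,300)) if 0 else b)
W=lambda a,b:np.hstack([cv2.copyMakeBorder(i,0,max(a.shape[0],b.shape[0])-i.shape[0],0,0,0) for i in(a,b)])
cv2.imwrite("pics/f1.png",W(o[0],o[1]));cv2.imwrite("pics/f2.png",cv2.resize(W(o[2],o[3]),None,fx=.9,fy=.9))
E
```

```text
(no output)
```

View pics/f1.png

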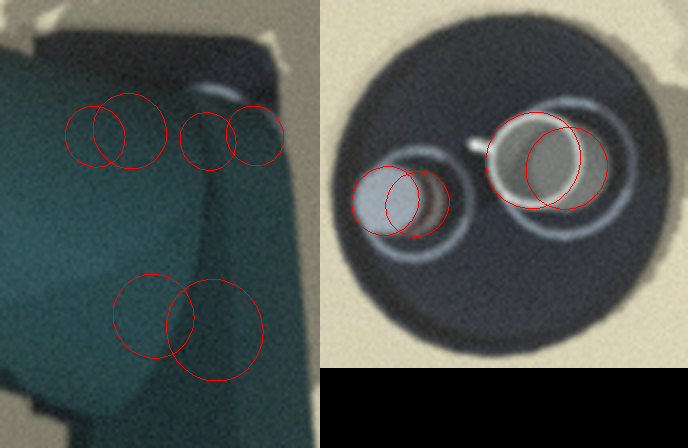

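View pics/f2.png

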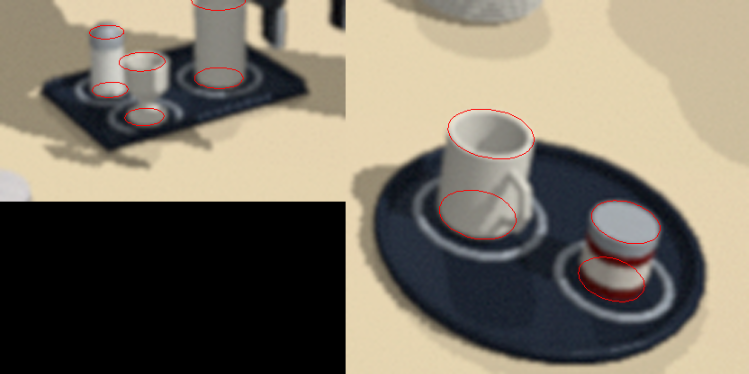

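The top view shows the round tray's mug (rim at 535,160) and jar (387,201) on their predicted outlines. The scene view shows all five pieces upright in their rings on both trays; the arm hides the oblong tray from the top camera. Handing in.

```bash
python3 -c "
from cell import env
print(env.sign_off())"
```

```text
the job is handed in; nothing more can be done
None
```

I placed all five pieces upright in their rings and handed the job in at about 36 s, without moving the arm near the napkin holder or the sugar tin; the hand-in call gave no verdict.

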